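# Hand in the hot-desk kit: stack it in the return tray

## Robot

A 7-joint arm with a two-finger parallel gripper is mounted at the origin on the work surface. World frame = base frame: x ahead of the robot, y to its left, z up, the work surface at z = 0. Lengths are in m, angles in rad, forces in N, time in s.
With the tool pointing down it reaches from about 0.425 to 0.925 m from the base axis. Payload 6.8 kg.
Tool frame: the origin (TCP) lies on the centre line of the jaws, within the pads' length; the fingertips stand 17 mm ahead of it and the grasp point (between the pads) lies 2 mm behind it; z points along the fingers, x is the direction in which the jaws open and shut, and the axes are right-handed (so a half turn about z gives the same grasp; the last joint's range is limited). The gripper opens to 85 mm and grips with 20 to 120 N. Pads are 22 mm wide; open, the fingers measure 114 mm over their backs; the gripper's body (76 mm by 85 mm) begins 54 mm behind the grasp point. The pads swing forward as they close: fully open they stand 13 mm farther back than shut.
Start: joints at [1.174, 0.477, 0.022, 1.555, -0.011, 1.109, -0.083], TCP at [0.192, -0.647, 0.248] pointing down, gripper open.
Joint ranges: [-2.96, 2.96], [-0.34, 2.1], [-1.41, 1.46], [0.24, 2.44], [-1.37, 4.51], [0.17, 1.92], [-2.96, 2.96]. Speed limits (rad/s): [2.39, 2.39, 3.14, 3.14, 3.14, 3.14, 3.14].

## Interface

Orientations are given as a rotation vector (axis times angle).
In Python, from bench import r gives the robot as it stands.
- The arm moves only by the tool arm_command, never from a script. Its argument "increments" is a list of rows, each a list of 3 entries, a list of its own where there are three numbers: the shift along the world's x, y, z in m, then the turn, a rotation vector about the world's x, y, z in rad, then the opening in per cent of the stroke, from 0 (shut) to 100 (fully open). A call has 1 to 10 rows; each row is the pose to reach, as a shift and turn from the pose commanded when the call began; what a row does not reach only later rows make up. A row lasts 1/10 s, in which the tool goes at most 50 mm and 8.59 degrees, less where a joint would pass 70% of its speed; a pose out of reach is approached as far as the arm can. A call with a gripper value outside its range is refused whole. The fingers move at their own pace and stop on an object; "newtons" is the grip in N (left out, the last holds). Time passes only in rows, so rows that repeat a pose let the fingers close. It gives the time, the measured TCP pose, the force and the opening at its end, in the units of the state.
- r.get_obs(): the state, without advancing time (a new reading comes with each control period).
- r.grab_frame(name): name is "scene" or "side" or "wrist"; returns the picture (384x512x3 uint8, blue, green, red); there is no depth.
- r.camera_model(name): a dict with "camera_matrix" (3x3 intrinsics, pixels), "camera_from_world" (4x4, takes a point from world to camera coordinates). Camera axes: x right, y down, z forward; pixel columns grow to the right and rows downward; lengths in m; the calibration is good to about 2 mm. A picture is of the moment at which its call begins: read the wrist's pose just before it. camera_model takes no time and is no camera call; for the wrist camera it gives the pose at the moment of the call.
- r.hand_in(): hands the job in, once; it reports no verdict.
The state is a dict: "clock": time; "joints": joint angles; "qvel": joint speeds; "tau": joint torques, N m; "tcp_pos": TCP position; "orientation": TCP orientation; "contact_force": force on the tool from outside, world axes, zero at the start; "moment": the same for the moment, N m; "grip_width": finger opening in m.
Only numpy, scipy, OpenCV 4.12 (cv2) and the standard library are available. Lean on these libraries where they do the work, as an engineer would, in place of code of your own. Each camera call takes 0.05 s, during which the arm holds its last target. There are 200 camera calls.

## Task

Clear the hot desk for the next person: in the middle of the dark wooden tray, build one neat flat stack with the silver docking station at the bottom, then the orange power bank, then the blue portable drive, and the black mouse right way up on top, each centred on the one below with its long side along the tray's long side. Put them in one at a time in that order, set each down gently rather than dropping it, and leave the mug, stapler, USB stick and sticky notes where they are; the white tray is not for this kit.

Things in the scene. Friction and masses are not known exactly. Their poses are not given: they have to be found in the camera images.
- wood_tray: dark brown wooden return tray, fixed to the desk: 174 mm long (its x) by 108 mm wide (its y) by 12 mm high, open at the top, walls 5 mm thick, inner floor 164 x 98 mm and 5 mm above the desk. Origin at the centre of its underside, z up.
- white_tray: white plastic tray of the same shape and size as the wooden one, fixed to the desk; not used in this job. Origin at the centre of its underside, x along its length.
- dock: docking station: silver aluminium slab with a dark stripe across one end of its top, 130 mm long (its x) by 64 mm wide (its y) by 26 mm high, about 0.35 kg, loose, lying flat. Origin at the centre of its underside, z up.
- bank: power bank: orange plastic slab, 112 mm long (its x) by 62 mm wide (its y) by 18 mm thick, about 0.22 kg, loose, lying flat. Origin at the centre of its underside, z up.
- drive: portable drive: blue plastic slab with a small dark square on top, 92 mm long (its x) by 58 mm wide (its y) by 14 mm thick, about 0.12 kg, loose, lying flat. Origin at the centre of its underside, z up.
- mouse: computer mouse: black, red wheel near its front (+x), 86 mm long (its x) by 54 mm wide (its y) by 34 mm high, about 0.1 kg, loose, right way up. Its flanks are upright and 54 mm apart for the lowest 20 mm (edges rounded at 6 mm); above that it steps in to a narrower back. Origin at the centre of its underside, z up.
- mug: bystander: white ceramic mug, 80 mm across, 92 mm high, handle to its +y, loose. Origin at the centre of its underside.
- stapler: bystander: red and black stapler, 132 x 32 x 51 mm, long side along its x, loose. Origin at the centre of its underside.
- usb: bystander: green USB stick, 58 x 20 x 9 mm, long side along its x, loose. Origin near the centre of its underside.
- notes: bystander: block of yellow sticky notes, 50 x 50 x 18 mm, loose. Origin at the centre of its underside.

How it is judged:
By the outcome, as a careful person would: the job done as asked, in the order asked, and still so for the second after the job is handed in, with the robot touching nothing.
It also fails if it takes over 99 s, if anything falls off the work surface, if the arm or the gripper's body presses on something with over 40 N, if the wrist force passes 120 N, or if a joint passes its speed limit or range.

## Working session

There is one attempt and no reset: what is moved stays moved. The work goes in short steps, Python scripts to look and compute and a tool call to move; the robot and the scene stay as the last step left them, time stands still between calls to the robot, and variables do not carry over. Pictures are saved under pics/ and viewed, about 12 in all and at most 16, crops included, and the job is handed in when it is done.

Besides the shell and the picture viewer there is one more tool, called after "Call:" as name(argument=value, ...), one argument or row to a line, values as JSON. arm_command: Moves the arm, as the interface text tells. Its arguments: {"type":"object","properties":{"increments":{"type":"array","items":{"type":"array"}},"newtons":{"type":"number"}},"required":["increments"]}

```bash
ls; mkdir -p pics; cat > h.py <<'E'
import cv2, numpy as np
from bench import r
def cast(cam,uv,z):
    K=np.array(cam["camera_matrix"]);T=np.array(cam["camera_from_world"])
    uv=np.atleast_2d(uv).astype(float)
    d=np.c_[uv,np.ones(len(uv))]@np.linalg.inv(K).T@T[:3,:3]
    o=-T[:3,:3].T@T[:3,3]
    return (o+d*((z-o[2])/d[:,2])[:,None])[:,:2]
def proj(cam,p):
    K=np.array(cam["camera_matrix"]);T=np.array(cam["camera_from_world"])
    c=np.atleast_2d(p)@T[:3,:3].T+T[:3,3]; q=c@K.T
    return q[:,:2]/q[:,2:]
E
python3 - <<'E'
from h import *
s=r.get_obs();print(s)
for n in ("scene","side"):
    im=r.grab_frame(n);cv2.imwrite(f"pics/{n}0.png",im);c=r.camera_model(n)
    T=np.array(c["camera_from_world"]);print(n,np.array(c["camera_matrix"]).round(1).tolist(),(-T[:3,:3].T@T[:3,3]).round(3),T[:3,:3].round(2).tolist())
E
```

```text
pics
{'clock': 0.0, 'joints': array([ 1.17386519,  0.47778199,  0.02231452,  1.55646848, -0.01151105,
        1.10930174, -0.08307989]), 'qvel': array([ 0.00063958,  0.00044868,  0.00183939, -0.00187836,  0.00052602,
        0.00050753,  0.00055951]), 'tau': array([-9.08480924e-04, -5.96445501e+01,  1.60772312e+00, -2.81192994e+01,
        1.24822560e-02,  9.51316586e-03, -5.59647518e-06]), 'tcp_pos': array([ 0.1921036 , -0.64649048,  0.24733016]), 'orientation': array([-2.51726537e+00,  1.87794618e+00,  2.40879842e-03]), 'contact_force': array([-0.13842813, -0.30922791, -0.25013696]), 'moment': array([-0.00232624,  0.03034329, -0.0062951 ]), 'grip_width': 0.08543513954711246}
scene [[469.2, 0.0, 252.6], [0.0, 469.2, 191.4], [0.0, 0.0, 1.0]] [1.321 0.445 1.043] [[-0.49, 0.87, 0.02], [0.63, 0.36, -0.69], [-0.6, -0.32, -0.73]]
side [[363.0, 0.0, 263.2], [0.0, 363.0, 190.2], [0.0, 0.0, 1.0]] [ 0.387 -0.85   0.72 ] [[0.99, -0.15, 0.01], [-0.09, -0.61, -0.79], [0.12, 0.78, -0.62]]
```

View pics/scene0.png

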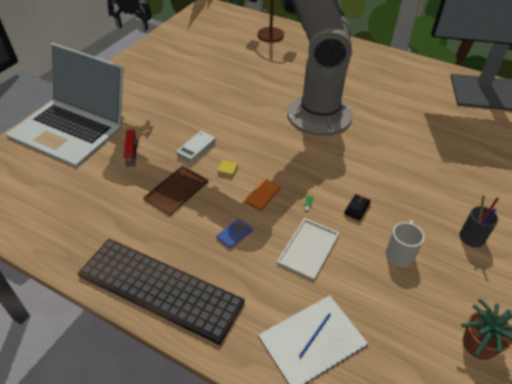

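View pics/side0.png

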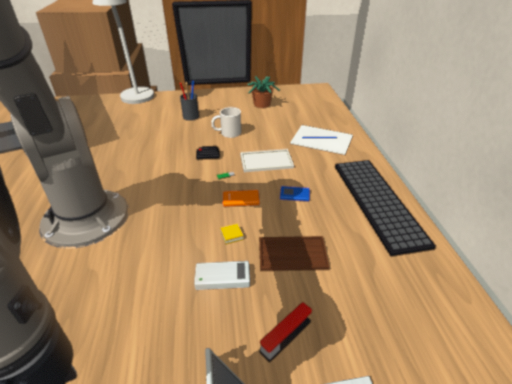

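The scene view shows the dock at (197,146), wooden tray (177,189), bank (263,194), drive (235,234), mouse (357,207) and notes (228,170). The side view shows the dock at (222,275), tray (293,252), bank (241,198), drive (295,193) and mouse (208,152). Next I'll get rough positions from colour masks in both views.

```bash
cat >> h.py <<'E'
def mask(im,name):
    h=cv2.cvtColor(im,cv2.COLOR_BGR2HSV)
    R={"bank":((4,190,80),(13,255,255)),"drive":((108,120,40),(125,255,255)),"mouse":((0,0,0),(180,255,45)),
       "dock":((0,0,140),(180,40,255)),"tray":((3,90,20),(14,220,115)),"notes":((23,150,90),(32,255,255)),"usb":((50,100,50),(80,255,255)),"white":((0,0,140),(180,40,255)),"stapler":((0,180,60),(3,255,255))}
    return cv2.inRange(h,*map(np.array,R[name]))
def near(im,name,uv,rad=45,amin=25):
    m=mask(im,name);k=np.zeros_like(m);cv2.circle(k,tuple(map(int,uv)),rad,255,-1);m&=k
    cs=[c for c in cv2.findContours(m,cv2.RETR_EXTERNAL,cv2.CHAIN_APPROX_NONE)[0] if cv2.contourArea(c)>amin]
    return max(cs,key=cv2.contourArea) if cs else None
def rect(P):
    (c,(w,h),a)=cv2.minAreaRect((np.asarray(P)*1000).astype(np.float32))
    if w<h: w,h,a=h,w,a+90
    a=(a+90)%180-90
    return np.round(c,1),round(w,1),round(h,1),round(a,1)
E
python3 - <<'E'
from h import *
px={"scene":dict(dock=(197,146),tray=(177,189),bank=(263,194),drive=(235,234),mouse=(357,207),notes=(228,170),usb=(309,204),stapler=(130,145),white=(309,249)),
"side":dict(dock=(222,275),tray=(293,252),bank=(241,198),drive=(295,193),mouse=(208,152),notes=(232,233),usb=(225,176),stapler=(288,328),white=(267,160))}
H=dict(dock=.026,tray=.012,bank=.018,drive=.014,mouse=.02,notes=.018,usb=.009,stapler=.05,white=.012)
for n in px:
    im=cv2.imread(f"pics/{n}0.png");c=r.camera_model(n)
    for k,uv in px[n].items():
        q=near(im,k,uv,40)
        if q is None: print(n,k,None);continue
        print(n,k,*rect(cast(c,q[:,0],H[k])),"px",cv2.boundingRect(q))
E
```

```text
scene dock [ 383.4 -275.9] 128.7 63.4 -5.0 px (177, 131, 38, 27)
scene tray [ 572.3 -222.5] 179.4 115.5 -8.2 px (144, 166, 64, 48)
scene bank [464.2  18. ] 111.0 57.7 -3.9 px (246, 180, 34, 29)
scene drive [646.5  12.4] 48.8 46.6 77.5 px (218, 227, 16, 18)
scene mouse [374.8 283.3] 86.5 48.0 -2.4 px (345, 196, 25, 24)
scene notes [ 418.6 -132.5] 50.6 48.9 -79.4 px (218, 161, 19, 13)
scene usb [411.5 145.6] 34.4 15.1 11.2 px (305, 196, 7, 9)
scene stapler [ 508.5 -445.6] 128.8 25.1 39.1 px (125, 130, 9, 27)
scene white [569.1 217.5] 174.8 108.7 0.0 px (278, 219, 61, 59)
side dock [ 379.9 -287.4] 128.2 76.6 -4.9 px (195, 261, 55, 28)
side tray [ 565.7 -231.7] 171.0 119.8 -7.8 px (260, 236, 69, 36)
side bank None
side drive [621.5   6.4] 85.9 61.6 -14.2 px (280, 187, 29, 14)
side mouse [362.5 272.5] 74.9 70.8 -2.6 px (197, 147, 22, 12)
side notes [ 413.2 -138.7] 51.9 50.3 -77.9 px (221, 224, 22, 17)
side usb [408.5 138.2] 36.1 20.2 15.6 px (218, 173, 11, 6)
side stapler [ 502. -456.] 129.4 31.0 35.6 px (261, 303, 50, 49)
side white [565.5 208.3] 171.6 114.7 -0.0 px (241, 150, 52, 21)
```

Call:
arm_command(
  increments=[
    [[0.01,0.02,0],[0,0,-0.03],100],
    [[0.03,0.06,0],[0,0,-0.07],100],
    [[0.05,0.1,0],[0,0,-0.12],100],
    [[0.07,0.14,0],[0,0,-0.17],100],
    [[0.09,0.18,-0.01],[0,0,-0.22],100],
    [[0.11,0.22,-0.01],[0,0,-0.27],100],
    [[0.135,0.265,-0.01],[0,0,-0.32],100],
    [[0.16,0.31,-0.02],[0,0,-0.36],100],
    [[0.18,0.35,-0.02],[0,0,-0.38],100],
    [[0.189,0.367,-0.02],[0,0,-0.38],100],
  ],
  newtons=40,
)

```text
clock: 1.1
tcp_pos: [0.3829, -0.2753, 0.2279]
orientation: [-2.123, 2.314, 0.002]
contact_force: [0.3, 0.3, -0.2]
grip_width: 0.0853
```

```bash
python3 - <<'E'
from h import *
s=r.get_obs();c=r.camera_model("wrist");im=r.grab_frame("wrist");cv2.imwrite("pics/w1.png",im)
T=np.array(c["camera_from_world"]);print(s["clock"],s["tcp_pos"],s["orientation"],s["joints"].round(2),np.array(c["camera_matrix"]).round(1).tolist(),(-T[:3,:3].T@T[:3,3]).round(3),T[:3,:3].round(2).tolist())
print(proj(c,[[.381,-.28,.026],[.4185,-.135,.018],[.57,-.226,.012]]).round())
E
```

```text
1.1 [ 0.38292639 -0.27526239  0.22789407] [-2.12347234  2.31390293  0.00231985] [ 0.6   0.17 -0.12  2.04  0.02  0.93 -1.19] [[300.3, 0.0, 251.0], [0.0, 300.3, 194.1], [0.0, 0.0, 1.0]] [ 0.455 -0.28   0.353] [[-0.09, -1.0, -0.0], [-0.96, 0.08, 0.28], [-0.28, 0.02, -0.96]]
[[257. 175.]
 [125. 152.]
 [187.  -9.]]
```

View pics/w1.png

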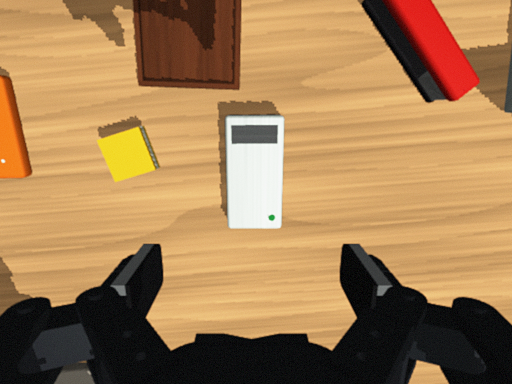

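The wrist view shows the dock upright at about (255,172), with its stripe end away from the robot. The tray is at the top (190,40) and the open fingertips are near (162,245) and (340,245). By scale, the open tips are about 4–5 mm ahead of the TCP, so the 17 mm offset applies with the jaws shut.

```bash
python3 - <<'E'
from h import *
c=r.camera_model("wrist");im=cv2.imread("pics/w1.png")
q=near(im,"dock",(255,172),75,300);P=cast(c,q[:,0],.026);print(rect(P),cv2.boundingRect(q))
s=r.get_obs();from scipy.spatial.transform import Rotation as R
m=R.from_rotvec(s["orientation"]).as_matrix();print(s["tcp_pos"].round(4),"x axis deg",np.degrees(np.arctan2(m[1,0],m[0,0])),m[:,2].round(4))
E
```

```text
(array([ 383.5, -275.8]), 126.1, 63.0, -4.7) (226, 116, 58, 112)
[ 0.3839 -0.2741  0.228 ] x axis deg -94.77658427242889 [ 4.0e-04  2.2e-03 -1.0e+00]
```

Call:
arm_command(
  increments=[
    [[0,-0.002,-0.01],[0,0,0],100],
    [[0,-0.002,-0.03],[0,0,0],100],
    [[0,-0.002,-0.06],[0,0,0],100],
    [[0,-0.002,-0.09],[0,0,0],100],
    [[0,-0.002,-0.115],[0,0,0],100],
    [[0,-0.002,-0.135],[0,0,0],100],
    [[0,-0.002,-0.15],[0,0,0],100],
    [[0,-0.002,-0.16],[0,0,0],100],
    [[0,-0.002,-0.165],[0,0,0],100],
    [[0,-0.002,-0.165],[0,0,0],100],
  ],
)

```text
clock: 2.15
tcp_pos: [0.3806, -0.2826, 0.0627]
orientation: [2.116, -2.321, -0.001]
contact_force: [1.0, 0.2, -0.2]
grip_width: 0.0853
```

Call:
arm_command(
  increments=[
    [[0.003,0.006,-0.005],[0,0,0.006],100],
    [[0.003,0.006,-0.02],[0,0,0.006],100],
    [[0.003,0.006,-0.035],[0,0,0.006],100],
    [[0.003,0.006,-0.042],[0,0,0.006],100],
    [[0.003,0.006,-0.042],[0,0,0.006],70],
    [[0.003,0.006,-0.042],[0,0,0.006],55],
    [[0.003,0.006,-0.042],[0,0,0.006],55],
    [[0.003,0.006,-0.042],[0,0,0.006],55],
    [[0.003,0.006,-0.042],[0,0,0.006],55],
    [[0.003,0.006,-0.042],[0,0,0.006],55],
  ],
  newtons=60,
)

```text
clock: 3.15
tcp_pos: [0.3847, -0.2765, 0.0222]
orientation: [-2.124, 2.314, -0.002]
contact_force: [-1.9, -0.3, 6.3]
grip_width: 0.0628
```

Call:
arm_command(
  increments=[
    [[0,0,0],[0,0,0],40],
    [[0,0,0.003],[0,0,0],40],
    [[0,0,0.01],[0,0,0],40],
    [[0,0,0.02],[0,0,0],40],
    [[0,0,0.035],[0,0,0],40],
    [[0,0,0.05],[0,0,0],40],
    [[0,0,0.065],[0,0,0],40],
    [[0,0,0.08],[0,0,0],40],
    [[0,0,0.09],[0,0,0],40],
    [[0,0,0.09],[0,0,0],40],
  ],
)

```text
clock: 4.15
tcp_pos: [0.385, -0.2765, 0.1129]
orientation: [-2.124, 2.314, -0.004]
contact_force: [0.1, -0.1, -3.2]
grip_width: 0.0626
```

```bash
python3 - <<'E'
from h import *
s=r.get_obs();c=r.camera_model("wrist");im=r.grab_frame("wrist");cv2.imwrite("pics/w2.png",im)
cv2.imwrite("pics/s2.png",r.grab_frame("side"));s=r.get_obs();print(s["clock"],s["tcp_pos"],s["contact_force"],s["grip_width"])
E
```

```text
4.25 [ 0.38408838 -0.27597952  0.11130363] [ 0.04139595  1.40468823 -4.46133843] 0.06269268812057277
```

View pics/w2.png

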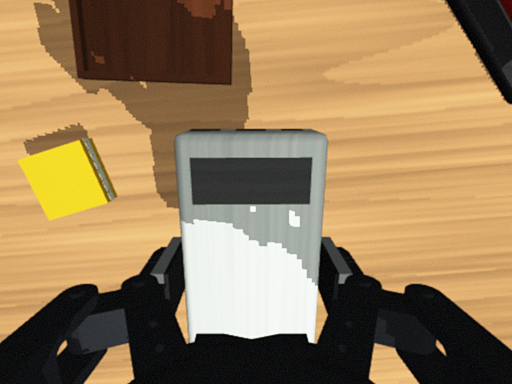

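The dock is held level (3.4 N of weight, 62.7 mm width). I'll hover short of the tray to measure the tray with the wrist camera.

Call:
arm_command(
  increments=[
    [[0.0,0.0,0.01],[0,0,0],40],
    [[0.01,0.005,0.03],[0,0,-0.01],40],
    [[0.02,0.01,0.05],[0,0,-0.02],40],
    [[0.035,0.015,0.075],[0,0,-0.03],40],
    [[0.05,0.02,0.1],[0,0,-0.04],40],
    [[0.06,0.028,0.12],[0,0,-0.05],40],
    [[0.07,0.034,0.135],[0,0,-0.05],40],
    [[0.075,0.036,0.14],[0,0,-0.05],40],
    [[0.075,0.036,0.14],[0,0,-0.05],40],
    [[0.075,0.036,0.14],[0,0,-0.05],40],
  ],
)

```text
clock: 5.25
tcp_pos: [0.4581, -0.2402, 0.2502]
orientation: [2.065, -2.366, -0.003]
contact_force: [-0.9, -0.5, -3.1]
grip_width: 0.0624
```

```bash
python3 - <<'E'
from h import *
c=r.camera_model("wrist");im=r.grab_frame("wrist");cv2.imwrite("pics/w3.png",im)
print(r.get_obs()["tcp_pos"])
m=mask(im,"tray");q=near(im,"tray",proj(c,[[.57,-.225,.012]])[0],100,300)
print(rect(cast(c,q[:,0],.012)),cv2.boundingRect(q))
v=im.copy();cv2.drawContours(v,[q],-1,(0,255,0),1);cv2.imwrite("pics/w3b.png",v)
E
```

```text
[ 0.45787913 -0.24030216  0.25005227]
(array([ 573.9, -225. ]), 136.5, 107.3, -7.1) (172, 0, 102, 132)
```

View pics/w3b.png

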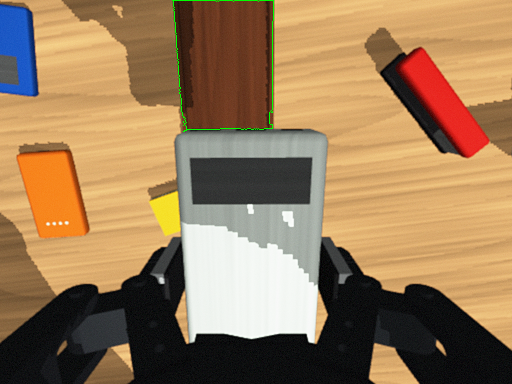

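The view shows the tray with its far end cut off at the top and its near edge just above the dock at row 130. The sides are clear. I'll move forward and up for the far edge.

Call:
arm_command(
  increments=[
    [[0.005,0.0,0.01],[0,0,0],40],
    [[0.015,0.002,0.03],[0,0,0],40],
    [[0.025,0.004,0.045],[0,0,0],40],
    [[0.03,0.005,0.05],[0,0,0],40],
    [[0.03,0.005,0.05],[0,0,0],40],
    [[0.03,0.005,0.05],[0,0,0],40],
  ],
)

```text
clock: 5.9
tcp_pos: [0.4884, -0.2351, 0.3004]
orientation: [2.065, -2.366, -0.002]
contact_force: [-1.0, 0.3, -4.5]
grip_width: 0.0624
```

```bash
python3 - <<'E'
from h import *
c=r.camera_model("wrist");im=r.grab_frame("wrist");cv2.imwrite("pics/w4.png",im)
print(r.get_obs()["tcp_pos"])
q=near(im,"tray",proj(c,[[.57,-.225,.012]])[0],120,300)
P=cast(c,q[:,0],.012)*1000;print(rect(P/1000),cv2.boundingRect(q))
# edges in a frame turned -7.5 deg
a=np.radians(-7.5);ux=np.array([np.cos(a),np.sin(a)]);uy=np.array([-ux[1],ux[0]])
c0=np.array([572,-224.]);L=np.c_[(P-c0)@ux,(P-c0)@uy]
for nm,sel,i in (("far",(L[:,0]>70)&(abs(L[:,1])<40),0),("left+y",(L[:,1]>40)&(abs(L[:,0]-20)<50),1),("right-y",(L[:,1]<-40)&(abs(L[:,0]-20)<50),1)):
    p=L[sel];k=np.polyfit(p[:,1-i],p[:,i],1);res=p[:,i]-np.polyval(k,p[:,1-i]);g=abs(res)<2.5;k=np.polyfit(p[g,1-i],p[g,i],1)
    print(nm,k[1].round(2),np.degrees(k[0]).round(2),len(p),g.sum(),res.std().round(2))
v=im.copy();cv2.drawContours(v,[q],-1,(0,255,0),1);cv2.imwrite("pics/w4b.png",v[:240,90:350].repeat(2,0).repeat(2,1))
E
```

```text
[ 0.48819372 -0.23516736  0.30022626]
(array([ 593.3, -226.9]), 120.1, 109.3, -7.8) (191, 30, 87, 100)
far 81.26 -0.36 65 65 0.43
left+y 51.41 0.67 82 82 0.52
right-y -53.74 1.01 82 82 0.14
```

View pics/w4b.png

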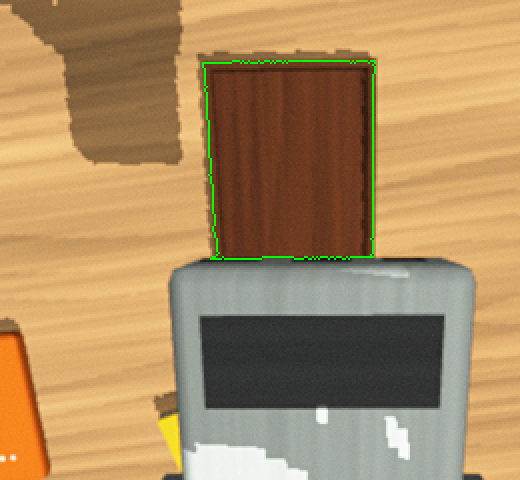

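The contour fits the tray's far and side edges well, while the dock hides its near edge. I'll cross-check the tray's position along its length with the fixed views.

```bash
python3 - <<'E'
from h import *
a=np.radians(-7.);ux=np.array([np.cos(a),np.sin(a)]);uy=np.array([-ux[1],ux[0]]);c0=np.array([566.2,-224.4])
for n,uv in (("scene",(177,189)),("side",(293,252))):
    im=cv2.imread(f"pics/{n}0.png");c=r.camera_model(n);q=near(im,"tray",uv,45)
    for z in (0.012,0):
        P=cast(c,q[:,0],z)*1000;L=np.c_[(P-c0)@ux,(P-c0)@uy]
        for nm,i,sg,h in (("x+",0,1,87),("x-",0,-1,87),("y+",1,1,54),("y-",1,-1,54)):
            s=(sg*L[:,i]>h-25)&(abs(L[:,1-i])<(30 if i==0 else 60));p=L[s];k=np.polyfit(p[:,1-i],p[:,i],1)
            print(n,z,nm,"edge dev mm",(k[1]-sg*h).round(1),"slope",np.degrees(k[0]).round(1))
    q=near(im,"dock",(197,146) if n=="scene" else (222,275),40)
E
```

```text
scene 0.012 x+ edge dev mm 4.1 slope -1.6
scene 0.012 x- edge dev mm 5.5 slope -0.0
scene 0.012 y+ edge dev mm 4.2 slope -0.3
scene 0.012 y- edge dev mm 2.8 slope -1.7
scene 0 x+ edge dev mm -2.9 slope -0.8
scene 0 x- edge dev mm -3.3 slope -1.0
scene 0 y+ edge dev mm -3.9 slope -0.4
scene 0 y- edge dev mm -6.6 slope -1.9
side 0.012 x+ edge dev mm -2.6 slope 0.4
side 0.012 x- edge dev mm 2.8 slope -0.8
side 0.012 y+ edge dev mm -3.7 slope -0.9
side 0.012 y- edge dev mm -9.3 slope 0.4
side 0 x+ edge dev mm 0.6 slope 1.1
side 0 x- edge dev mm 3.3 slope -1.8
side 0 y+ edge dev mm 8.0 slope -0.9
side 0 y- edge dev mm 0.4 slope 0.2
```

Call:
arm_command(
  increments=[
    [[0.01,0.001,0],[0,0,0.01],40],
    [[0.03,0.004,-0.01],[0,0,0.01],40],
    [[0.055,0.007,-0.035],[0,0,0.01],40],
    [[0.07,0.01,-0.065],[0,0,0.01],40],
    [[0.08,0.011,-0.1],[0,0,0.01],40],
    [[0.08,0.011,-0.14],[0,0,0.01],40],
    [[0.08,0.011,-0.175],[0,0,0.01],40],
    [[0.08,0.011,-0.205],[0,0,0.01],40],
    [[0.08,0.011,-0.225],[0,0,0.01],40],
    [[0.08,0.011,-0.235],[0,0,0.01],40],
  ],
)

```text
clock: 6.95
tcp_pos: [0.5682, -0.2235, 0.0635]
orientation: [2.077, -2.354, -0.005]
contact_force: [-0.5, 1.0, -4.0]
grip_width: 0.0625
```

Call:
arm_command(
  increments=[
    [[0,0,-0.005],[0,0,0],40],
    [[0,0,-0.012],[0,0,0],40],
    [[0,0,-0.019],[0,0,0],40],
    [[0,0,-0.025],[0,0,0],40],
    [[0,0,-0.029],[0,0,0],40],
    [[0,0,-0.032],[0,0,0],40],
    [[0,0,-0.033],[0,0,0],40],
    [[0,0,-0.033],[0,0,0],40],
  ],
)

```text
clock: 7.75
tcp_pos: [0.5693, -0.2241, 0.0333]
orientation: [-2.078, 2.356, -0.0]
contact_force: [0.3, 0.5, -3.4]
grip_width: 0.0624
```

Call:
arm_command(
  increments=[
    [[0,0,-0.002],[0,0,0],40],
    [[0,0,-0.003],[0,0,0],40],
    [[0,0,-0.004],[0,0,0],40],
    [[0,0,-0.005],[0,0,0],40],
    [[0,0,-0.005],[0,0,0],40],
    [[0,0,-0.005],[0,0,0],40],
  ],
)

```text
clock: 8.35
tcp_pos: [0.5693, -0.224, 0.0283]
orientation: [2.078, -2.356, -0.0]
contact_force: [0.1, 0.5, -3.2]
grip_width: 0.0624
```

Call:
arm_command(
  increments=[
    [[0,0,-0.001],[0,0,0],40],
    [[0,0,-0.0015],[0,0,0],40],
    [[0,0,-0.0015],[0,0,0],40],
    [[0,0,-0.0015],[0,0,0],40],
  ],
)

```text
clock: 8.75
tcp_pos: [0.5694, -0.2241, 0.0273]
orientation: [-2.078, 2.356, -0.001]
contact_force: [-2.0, 0.9, 4.7]
grip_width: 0.0627
```

Contact is at the expected height. I'll release, lift and pull back for a look.

Call:
arm_command(
  increments=[
    [[0,0,0],[0,0,0],80],
    [[0,0,0],[0,0,0],92],
    [[0,0,0],[0,0,0],92],
    [[0,0,0.01],[0,0,0],95],
    [[0,0,0.04],[0,0,0],100],
    [[-0.02,0,0.08],[0,0,0],100],
    [[-0.05,0,0.12],[0,0,0],100],
    [[-0.08,0,0.16],[0,0,0],100],
    [[-0.1,0,0.19],[0,0,0],100],
    [[-0.11,0,0.2],[0,0,0],100],
  ],
)

```text
clock: 9.75
tcp_pos: [0.459, -0.2249, 0.2308]
orientation: [-2.075, 2.356, -0.008]
contact_force: [0.1, -0.4, 0.2]
grip_width: 0.0853
```

Call:
arm_command(
  increments=[
    [[0,0.01,0.02],[0,0,0],100],
    [[0,0.01,0.05],[0,0,0],100],
    [[0,0.01,0.07],[0,0,0],100],
    [[0,0.01,0.07],[0,0,0],100],
    [[0,0.01,0.07],[0,0,0],100],
  ],
)

```text
clock: 10.25
tcp_pos: [0.4593, -0.2139, 0.2965]
orientation: [-2.078, 2.356, -0.0]
contact_force: [-1.1, -0.6, 0.4]
grip_width: 0.0852
```

```bash
python3 - <<'E'
from h import *
c=r.camera_model("wrist");im=r.grab_frame("wrist");cv2.imwrite("pics/w5.png",im);np.save("w5.npy",np.array(c["camera_from_world"]))
print(r.get_obs()["tcp_pos"])
ct=proj(c,[[.567,-.224,.012]])[0]
for k,z in (("tray",.012),("dock",.031)):
    q=near(im,k,ct,100,300);print(k,rect(cast(c,q[:,0],z)),cv2.boundingRect(q))
for k,p,z in (("bank",(.464,.018,.018),.018),("drive",(.63,.01,.014),.014)):
    q=near(im,k,proj(c,[p])[0],60,100)
    if q is not None: print(k,rect(cast(c,q[:,0],z)),cv2.boundingRect(q))
E
```

```text
[ 0.45885467 -0.21383729  0.29579111]
tray (array([ 568.1, -224.4]), 171.3, 107.3, -7.2) (205, 0, 89, 145)
dock (array([ 566.8, -222.8]), 128.3, 63.0, -7.2) (222, 17, 54, 114)
bank (array([457.8,   9.2]), 110.4, 64.8, -3.9) (61, 142, 61, 80)
drive (array([625.1,  11.4]), 90.0, 59.9, -14.4) (29, 10, 53, 84)
```

View pics/w5.png

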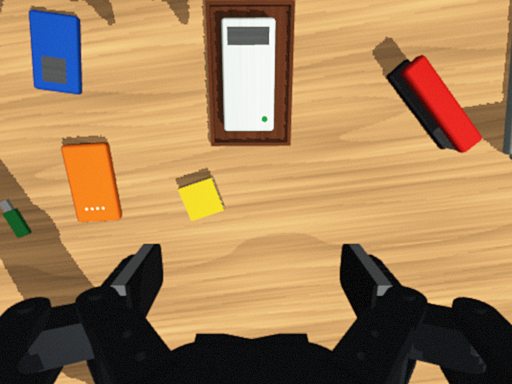

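The wrist view shows the dock lying square in the tray, centred on it to within about 2 mm and at the same yaw of -7.2°. The bank is at (91,182) and the drive at (55,52). Next is the bank.

Call:
arm_command(
  increments=[
    [[0,0.015,0],[0,0,0.01],100],
    [[0,0.045,0],[0,0,0.02],100],
    [[0,0.085,-0.01],[0,0,0.04],100],
    [[0,0.125,-0.03],[0,0,0.055],100],
    [[0,0.165,-0.06],[0,0,0.055],100],
    [[0.002,0.195,-0.09],[0,0,0.055],100],
    [[0.002,0.215,-0.11],[0,0,0.055],100],
    [[0.002,0.226,-0.12],[0,0,0.055],100],
    [[0.002,0.226,-0.12],[0,0,0.055],100],
    [[0.002,0.226,-0.12],[0,0,0.055],100],
  ],
)

```text
clock: 11.3
tcp_pos: [0.4607, 0.0122, 0.1765]
orientation: [2.143, -2.296, -0.001]
contact_force: [0.4, -0.3, 0.2]
grip_width: 0.0854
```

```bash
cat >> h.py <<'E'
def look(n,k,p,z,rad=110,save=None):
    c=r.camera_model("wrist");s=r.get_obs();im=r.grab_frame("wrist")
    cv2.imwrite(f"pics/{n}.png",im)
    o=s["orientation"];yaw=np.degrees(2*np.arctan2(o[1],o[0]))
    q=near(im,k,proj(c,[p])[0],rad,300);print(k,rect(cast(c,q[:,0],z)),cv2.boundingRect(q),"tcp",s["tcp_pos"].round(4),"yaw",((yaw+180)%360-180).round(2),"t",s["clock"])
    v=im.copy();cv2.drawContours(v,[q],-1,(0,255,0),1);cv2.imwrite(f"pics/{n}b.png",v)
E
python3 -c "
from h import *
look('w6','bank',(.461,.013,.018),.018)"
```

```text
bank (array([458. ,  13.9]), 109.8, 60.3, -4.0) (219, 129, 65, 110) tcp [0.4607 0.0122 0.1765] yaw -93.96 t 11.3
```

View pics/w6b.png

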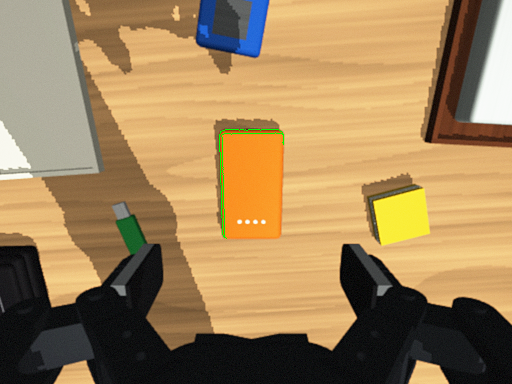

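The bank is cleanly outlined at (251,184), size 110 x 60 mm, and nothing is near where the fingers go down.

Call:
arm_command(
  increments=[
    [[-0.002,0.002,-0.02],[0,0,0],100],
    [[-0.002,0.002,-0.05],[0,0,0],100],
    [[-0.002,0.002,-0.085],[0,0,0],100],
    [[-0.002,0.002,-0.115],[0,0,0],100],
    [[-0.002,0.002,-0.135],[0,0,0],100],
    [[-0.002,0.002,-0.15],[0,0,0],100],
    [[-0.002,0.002,-0.156],[0,0,0],100],
    [[-0.002,0.002,-0.159],[0,0,0],100],
    [[-0.002,0.002,-0.159],[0,0,0],100],
  ],
)

```text
clock: 12.25
tcp_pos: [0.4597, 0.0136, 0.0183]
orientation: [-2.141, 2.298, -0.001]
contact_force: [0.7, -0.4, 0.8]
grip_width: 0.0855
```

Call:
arm_command(
  increments=[
    [[0,0,0],[0,0,0],80],
    [[0,0,0],[0,0,0],65],
    [[0,0,0],[0,0,0],50],
    [[0,0,0],[0,0,0],40],
    [[0,0,0],[0,0,0],40],
    [[0,0,0],[0,0,0],40],
  ],
  newtons=50,
)

```text
clock: 12.85
tcp_pos: [0.4598, 0.0137, 0.0189]
orientation: [-2.141, 2.298, -0.002]
contact_force: [-1.7, -1.3, 8.5]
grip_width: 0.0605
```

Call:
arm_command(
  increments=[
    [[0,0,0.003],[0,0,0],40],
    [[0,0,0.01],[0,0,0],40],
    [[0,0,0.025],[0,0,0],40],
    [[0,0,0.05],[0,0,0],40],
    [[0,0,0.075],[0,0,0],40],
    [[0,0,0.1],[0,0,0],40],
    [[0,0,0.12],[0,0,0],40],
    [[0,0,0.13],[0,0,0],40],
    [[0,0,0.13],[0,0,0],40],
  ],
)

```text
clock: 13.75
tcp_pos: [0.4599, 0.014, 0.149]
orientation: [-2.141, 2.297, -0.003]
contact_force: [-0.1, -0.0, -2.4]
grip_width: 0.0608
```

```bash
python3 -c "
from h import *
s=r.get_obs();print(s['tcp_pos'],s['contact_force'],s['grip_width'],s['clock'])
cv2.imwrite('pics/w7.png',r.grab_frame('wrist'))"
```

```text
[0.459927   0.01397917 0.14904961] [-0.10963575 -0.04019046 -2.42906912] 0.060780647875965786 13.75
```

View pics/w7.png

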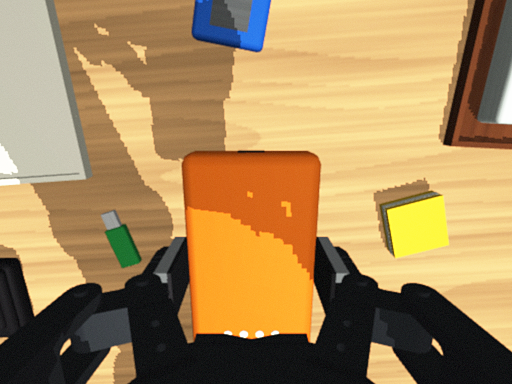

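The bank is held straight with the right weight (2.4 N). Next I'll check its lengthwise offset in the hand, then carry it over.

Call:
arm_command(
  increments=[
    [[0.004,-0.01,0.01],[0,0,-0.005],40],
    [[0.014,-0.03,0.02],[0,0,-0.01],40],
    [[0.028,-0.06,0.03],[0,0,-0.02],40],
    [[0.044,-0.095,0.03],[0,0,-0.03],40],
    [[0.06,-0.13,0.03],[0,0,-0.04],40],
    [[0.076,-0.165,0.03],[0,0,-0.05],40],
    [[0.09,-0.195,0.03],[0,0,-0.055],40],
    [[0.102,-0.22,0.02],[0,0,-0.055],40],
    [[0.108,-0.234,0.0],[0,0,-0.055],40],
    [[0.1095,-0.2375,-0.02],[0,0,-0.055],40],
  ],
)

```text
clock: 14.8
tcp_pos: [0.5686, -0.2274, 0.1264]
orientation: [2.073, -2.359, 0.001]
contact_force: [-0.6, -0.3, -1.4]
grip_width: 0.0607
```

Call:
arm_command(
  increments=[
    [[0,0,-0.015],[0,0,0],40],
    [[0,0,-0.03],[0,0,0],40],
    [[0,0,-0.04],[0,0,0],40],
    [[0,0,-0.048],[0,0,0],40],
    [[0,0,-0.053],[0,0,0],40],
    [[0,0,-0.053],[0,0,0],40],
    [[0,0,-0.053],[0,0,0],40],
  ],
)

```text
clock: 15.5
tcp_pos: [0.5691, -0.2236, 0.0753]
orientation: [-2.078, 2.356, -0.001]
contact_force: [-0.6, -0.4, -2.2]
grip_width: 0.0602
```

```bash
cat >> h.py <<'E'
def held(n,k,zt,half,z_below):
    """top far edge of the held thing, and the far edge of the thing below, along the tray axis through the TCP"""
    s=r.get_obs();c=r.camera_model("wrist");im=r.grab_frame("wrist");cv2.imwrite(f"pics/{n}.png",im)
    o=s["orientation"];yaw=2*np.arctan2(o[1],o[0])+np.pi/2;u=np.array([np.cos(yaw),np.sin(yaw)]);t=s["tcp_pos"]
    q=near(im,k,(250,200),140,300)
    P=cast(c,q[:,0],zt)-t[:2];L=np.c_[P@u,P@np.array([-u[1],u[0]])]*1000
    m=abs(L[:,1])<22
    e=L[m][L[m][:,0]>np.percentile(L[m][:,0],50)]; print("far edge",L[m][:,0].max().round(1),"=> centre rel TCP",(L[m][:,0].max()-half).round(1),"tcp",t.round(4),"yaw",np.degrees(yaw).round(2),s["contact_force"].round(1),s["grip_width"],s["clock"])
E
python3 -c "
from h import *
held('w8','bank',r.get_obs()['tcp_pos'][2]-.0009,56,.031)"
```

```text
far edge 53.9 => centre rel TCP -2.1 tcp [ 0.5691 -0.2236  0.0753] yaw 352.83 [-0.6 -0.4 -2.2] 0.06018414175054067 15.5
```

View pics/w8.png

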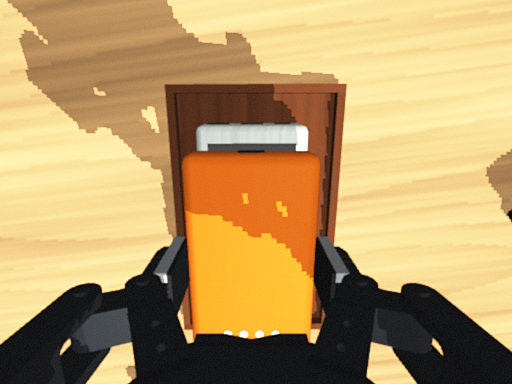

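The bank sits straight over the dock: both are centred at column 252, with the tray around them. In-hand offset is -2 mm, as assumed. Lowering now.

Call:
arm_command(
  increments=[
    [[0,0,-0.006],[0,0,0],40],
    [[0,0,-0.012],[0,0,0],40],
    [[0,0,-0.017],[0,0,0],40],
    [[0,0,-0.02],[0,0,0],40],
    [[0,0,-0.022],[0,0,0],40],
    [[0,0,-0.023],[0,0,0],40],
    [[0,0,-0.023],[0,0,0],40],
  ],
)

```text
clock: 16.25
tcp_pos: [0.5688, -0.2235, 0.0517]
orientation: [2.078, -2.356, -0.0]
contact_force: [0.3, 0.6, -2.3]
grip_width: 0.0606
```

Call:
arm_command(
  increments=[
    [[0,0,-0.001],[0,0,0],40],
    [[0,0,-0.0015],[0,0,0],40],
    [[0,0,-0.002],[0,0,0],40],
    [[0,0,-0.002],[0,0,0],40],
  ],
)

```text
clock: 16.65
tcp_pos: [0.5688, -0.2236, 0.05]
orientation: [-2.078, 2.356, -0.0]
contact_force: [-1.1, 0.9, 0.5]
grip_width: 0.0605
```

Call:
arm_command(
  increments=[
    [[0,0,-0.0005],[0,0,0],40],
    [[0,0,-0.0005],[0,0,0],75],
    [[0,0,-0.0005],[0,0,0],90],
    [[0,0,-0.0005],[0,0,0],90],
    [[0,0,0.01],[0,0,0],95],
    [[0,0,0.035],[0,0,0],100],
    [[-0.02,0,0.07],[0,0,0],100],
    [[-0.05,0,0.11],[0,0,0],100],
    [[-0.08,0.01,0.15],[0,0,0],100],
    [[-0.1,0.01,0.18],[0,0,0],100],
  ],
)

```text
clock: 17.65
tcp_pos: [0.4675, -0.2127, 0.2326]
orientation: [-2.078, 2.355, -0.002]
contact_force: [0.8, -0.5, -0.2]
grip_width: 0.0853
```

Call:
arm_command(
  increments=[
    [[-0.01,0,0.02],[0,0,0],100],
    [[-0.01,0,0.05],[0,0,0],100],
    [[-0.01,0,0.07],[0,0,0],100],
    [[-0.01,0,0.07],[0,0,0],100],
    [[-0.01,0,0.07],[0,0,0],100],
  ],
)

```text
clock: 18.15
tcp_pos: [0.4587, -0.2135, 0.3004]
orientation: [-2.078, 2.356, -0.002]
contact_force: [0.1, -0.1, -0.3]
grip_width: 0.0854
```

```bash
python3 -c "
from h import *
c=r.camera_model('wrist');print(proj(c,[[.567,-.224,.05]]))
look('w9','bank',(.567,-.224,.049),.049)
im=cv2.imread('pics/w9.png')
q=near(im,'drive',proj(c,[(.63,.01,.014)])[0],60,100)
if q is not None: print('drive',rect(cast(c,q[:,0],.014)),cv2.boundingRect(q))
q=near(im,'dock',proj(c,[[.567,-.224,.05]])[0],70,20)
print('dock',rect(cast(c,q[:,0],.031)))"
```

```text
[[249.40319949  74.35974319]]
bank (array([ 565.6, -222.1]), 107.3, 62.3, -6.8) (221, 25, 55, 99) tcp [ 0.4587 -0.2135  0.3004] yaw -97.17 t 18.15
drive (array([625.1,  11.5]), 90.0, 59.8, -14.5) (32, 11, 51, 83)
dock (array([ 505.9, -215.6]), 61.9, 8.3, 85.1)
```

View pics/w9b.png

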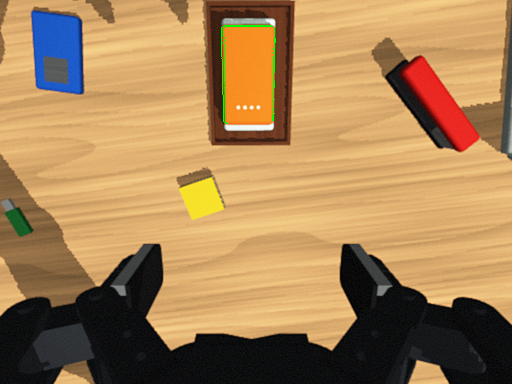

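The bank is centred on the dock within about 1 mm, and the mug, stapler, USB stick and notes are untouched. Next is the drive.

Call:
arm_command(
  increments=[
    [[0.01,0.01,0],[0,0,-0.01],100],
    [[0.03,0.035,0],[0,0,-0.03],100],
    [[0.055,0.07,-0.01],[0,0,-0.06],100],
    [[0.08,0.105,-0.03],[0,0,-0.09],100],
    [[0.105,0.14,-0.05],[0,0,-0.12],100],
    [[0.13,0.175,-0.08],[0,0,-0.128],100],
    [[0.15,0.205,-0.1],[0,0,-0.128],100],
    [[0.162,0.22,-0.115],[0,0,-0.128],100],
    [[0.165,0.225,-0.12],[0,0,-0.128],100],
    [[0.165,0.225,-0.12],[0,0,-0.128],100],
  ],
)

```text
clock: 19.2
tcp_pos: [0.6227, 0.0118, 0.1781]
orientation: [1.923, -2.481, -0.003]
contact_force: [0.0, -0.7, 0.2]
grip_width: 0.0853
```

Call:
arm_command(
  increments=[
    [[0,0,0],[0,0,0],100],
    [[0,0,0],[0,0,0],100],
  ],
)

```text
clock: 19.4
tcp_pos: [0.6237, 0.0096, 0.1808]
orientation: [-1.92, 2.486, -0.002]
contact_force: [0.3, -0.4, 0.6]
grip_width: 0.0853
```

```bash
python3 -c "
from h import *
look('w10','drive',(.624,.011,.014),.014)"
```

```text
drive (array([627.6,  14.8]), 89.2, 56.3, -14.5) (217, 134, 59, 88) tcp [0.6237 0.0096 0.1808] yaw -104.64 t 19.4
```

Call:
arm_command(
  increments=[
    [[0.004,0.004,-0.02],[0,0,0],100],
    [[0.004,0.004,-0.05],[0,0,0],100],
    [[0.004,0.004,-0.085],[0,0,0],100],
    [[0.004,0.004,-0.115],[0,0,0],100],
    [[0.004,0.004,-0.135],[0,0,0],100],
    [[0.004,0.004,-0.15],[0,0,0],100],
    [[0.004,0.004,-0.157],[0,0,0],100],
    [[0.004,0.004,-0.157],[0,0,0],100],
    [[0.004,0.004,-0.157],[0,0,0],100],
  ],
)

```text
clock: 20.35
tcp_pos: [0.6285, 0.0154, 0.0239]
orientation: [-1.922, 2.483, -0.002]
contact_force: [0.8, -0.0, -0.3]
grip_width: 0.0854
```

Position is within 1 mm. I'll go down 7 mm more and close.

Call:
arm_command(
  increments=[
    [[-0.001,0,-0.004],[0,0,0],100],
    [[-0.001,0,-0.007],[0,0,0],100],
    [[-0.001,0,-0.007],[0,0,0],85],
    [[-0.001,0,-0.007],[0,0,0],70],
    [[-0.001,0,-0.007],[0,0,0],55],
    [[-0.001,0,-0.007],[0,0,0],40],
    [[-0.001,0,-0.007],[0,0,0],40],
    [[-0.001,0,-0.007],[0,0,0],40],
    [[-0.001,0,-0.007],[0,0,0],40],
  ],
  newtons=40,
)

```text
clock: 21.25
tcp_pos: [0.627, 0.0154, 0.0163]
orientation: [-1.923, 2.484, -0.001]
contact_force: [-1.7, -0.9, 5.2]
grip_width: 0.0571
```

Call:
arm_command(
  increments=[
    [[0,0,0.003],[0,0,0],40],
    [[0,0,0.01],[0,0,0],40],
    [[0,0,0.025],[0,0,0],40],
    [[0,0,0.05],[0,0,0],40],
    [[0,0,0.075],[0,0,0],40],
    [[0,0,0.1],[0,0,0],40],
    [[0,0,0.12],[0,0,0],40],
    [[0,0,0.13],[0,0,0],40],
    [[0,0,0.13],[0,0,0],40],
    [[0,0,0.13],[0,0,0],40],
  ],
)

```text
clock: 22.25
tcp_pos: [0.6263, 0.0153, 0.1454]
orientation: [1.923, -2.484, -0.0]
contact_force: [0.1, -0.2, -2.2]
grip_width: 0.057
```

```bash
python3 -c "
from h import *
held('w11','drive',r.get_obs()['tcp_pos'][2]-.004,46,0)"
```

```text
far edge 46.3 => centre rel TCP 0.3 tcp [0.6263 0.0153 0.1454] yaw -14.51 [ 0.1 -0.2 -2.2] 0.05695142087441361 22.25
```

View pics/w11.png

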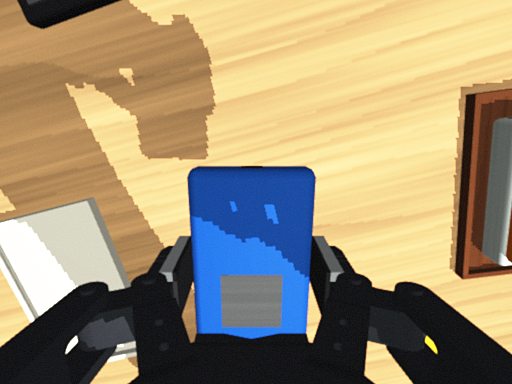

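The drive is held straight, with its centre about 0.3 mm from the TCP. I'll carry it to the stack.

Call:
arm_command(
  increments=[
    [[-0.002,-0.01,0.01],[0,0,0.01],40],
    [[-0.008,-0.03,0.02],[0,0,0.025],40],
    [[-0.015,-0.06,0.02],[0,0,0.045],40],
    [[-0.024,-0.095,0.02],[0,0,0.065],40],
    [[-0.033,-0.13,0.02],[0,0,0.085],40],
    [[-0.042,-0.165,0.02],[0,0,0.105],40],
    [[-0.05,-0.195,0.02],[0,0,0.12],40],
    [[-0.056,-0.22,0.015],[0,0,0.129],40],
    [[-0.059,-0.234,0.005],[0,0,0.129],40],
    [[-0.06,-0.2385,-0.01],[0,0,0.129],40],
  ],
)

```text
clock: 23.3
tcp_pos: [0.5663, -0.2255, 0.1354]
orientation: [2.075, -2.358, 0.002]
contact_force: [0.4, 0.3, -2.1]
grip_width: 0.0567
```

Call:
arm_command(
  increments=[
    [[0,0,-0.015],[0,0,0],40],
    [[0,0,-0.03],[0,0,0],40],
    [[0,0,-0.04],[0,0,0],40],
    [[0,0,-0.046],[0,0,0],40],
    [[0,0,-0.05],[0,0,0],40],
    [[0,0,-0.05],[0,0,0],40],
    [[0,0,-0.05],[0,0,0],40],
  ],
)

```text
clock: 24.0
tcp_pos: [0.5672, -0.2231, 0.0863]
orientation: [-2.079, 2.355, -0.001]
contact_force: [-0.3, 0.1, -0.6]
grip_width: 0.0572
```

```bash
python3 -c "
from h import *
held('w12','drive',r.get_obs()['tcp_pos'][2]-.0023,46,0)
im=cv2.imread('pics/w12.png');c=r.camera_model('wrist')
q=near(im,'bank',(252,140),70,40);P=cast(c,q[:,0],.049)*1000
a=np.radians(-7.1);u=np.array([np.cos(a),np.sin(a)]);v=np.array([-u[1],u[0]]);L=np.c_[P@u,P@v];t=r.get_obs()['tcp_pos'][:2]*1000
print('bank far edge rel TCP',L[:,0].max()-t@u,'lateral',L[:,1].max()-t@v,L[:,1].min()-t@v)"
```

```text
far edge 46.8 => centre rel TCP 0.8 tcp [ 0.5672 -0.2231  0.0863] yaw 352.89 [-0.3  0.1 -0.6] 0.05720276640292802 24.0
bank far edge rel TCP 55.261368947405 lateral 31.729337024297635 -29.17489436276324
```

Call:
arm_command(
  increments=[
    [[-0.001,0.001,-0.005],[0,0,0],40],
    [[-0.001,0.001,-0.011],[0,0,0],40],
    [[-0.001,0.001,-0.016],[0,0,0],40],
    [[-0.001,0.001,-0.019],[0,0,0],40],
    [[-0.001,0.001,-0.0195],[0,0,0],40],
    [[-0.001,0.001,-0.0195],[0,0,0],40],
  ],
)

```text
clock: 24.65
tcp_pos: [0.5657, -0.2221, 0.0661]
orientation: [2.079, -2.355, -0.0]
contact_force: [-0.1, 0.2, -1.2]
grip_width: 0.0571
```

Call:
arm_command(
  increments=[
    [[0,0,-0.0005],[0,0,0],40],
    [[0,0,-0.001],[0,0,0],40],
    [[0,0,-0.001],[0,0,0],40],
  ],
)

```text
clock: 24.95
tcp_pos: [0.5658, -0.2221, 0.0654]
orientation: [-2.079, 2.355, -0.0]
contact_force: [-0.8, -0.4, -0.7]
grip_width: 0.057
```

Call:
arm_command(
  increments=[
    [[0,0,-0.0005],[0,0,0],40],
    [[0,0,-0.001],[0,0,0],40],
    [[0,0,-0.001],[0,0,0],40],
  ],
)

```text
clock: 25.25
tcp_pos: [0.5658, -0.2221, 0.0652]
orientation: [2.079, -2.355, 0.001]
contact_force: [-3.6, 0.8, 7.2]
grip_width: 0.0567
```

Seated. Release and retreat as before.

Call:
arm_command(
  increments=[
    [[0,0,0.0005],[0,0,0],40],
    [[0,0,0.0005],[0,0,0],72],
    [[0,0,0.0005],[0,0,0],88],
    [[0,0,0.0005],[0,0,0],88],
    [[0,0,0.01],[0,0,0],95],
    [[0,0,0.035],[0,0,0],100],
    [[-0.02,0,0.07],[0,0,0],100],
    [[-0.05,0,0.11],[0,0,0],100],
    [[-0.08,0.01,0.15],[0,0,0],100],
    [[-0.1,0.01,0.18],[0,0,0],100],
  ],
)

```text
clock: 26.25
tcp_pos: [0.4645, -0.2111, 0.247]
orientation: [-2.08, 2.354, -0.002]
contact_force: [0.4, -0.0, 0.0]
grip_width: 0.0856
```

Call:
arm_command(
  increments=[
    [[-0.01,0,0.02],[0,0,0],100],
    [[-0.01,0,0.045],[0,0,0],100],
    [[-0.01,0,0.055],[0,0,0],100],
    [[-0.01,0,0.055],[0,0,0],100],
    [[-0.01,0,0.055],[0,0,0],100],
  ],
)

```text
clock: 26.75
tcp_pos: [0.4556, -0.2118, 0.2985]
orientation: [2.079, -2.355, -0.001]
contact_force: [-0.2, 0.1, -0.1]
grip_width: 0.0857
```

```bash
python3 -c "
from h import *
look('w13','drive',(.567,-.224,.063),.063)
c=r.camera_model('wrist');im=cv2.imread('pics/w13.png');q=near(im,'bank',proj(c,[[.567,-.224,.05]])[0],70,30)
print('bank',rect(cast(c,q[:,0],.049)))
m=mask(im,'dock');print(cv2.connectedComponentsWithStats(m)[2][:6].tolist())"
```

```text
drive (array([ 565.6, -220.3]), 88.4, 56.8, -7.1) (222, 27, 52, 86) tcp [ 0.4556 -0.2118  0.2985] yaw -97.1 t 26.75
bank (array([ 616.3, -226.8]), 58.0, 5.8, 84.0)
[[0, 0, 512, 384, 196026], [224, 14, 53, 8, 285], [225, 120, 50, 8, 296], [511, 147, 1, 1, 1]]
```

View pics/w13b.png

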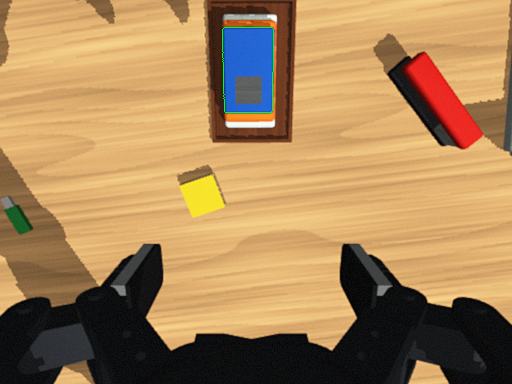

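The drive sits on the bank, with visible margins even to within about 1–2 mm. Next is the mouse. I'll bow the path outward to stay within reach.

Call:
arm_command(
  increments=[
    [[0.005,0.015,0],[0,0,0.01],100],
    [[0.01,0.045,0],[0,0,0.02],100],
    [[0.015,0.085,0],[0,0,0.03],100],
    [[0.02,0.13,0],[0,0,0.04],100],
    [[0.02,0.175,0],[0,0,0.05],100],
    [[0.02,0.22,0],[0,0,0.06],100],
    [[0.01,0.265,0],[0,0,0.07],100],
    [[0.0,0.31,0],[0,0,0.08],100],
    [[-0.015,0.35,-0.01],[0,0,0.082],100],
    [[-0.03,0.39,-0.02],[0,0,0.082],100],
  ],
)

```text
clock: 27.8
tcp_pos: [0.4242, 0.1808, 0.2786]
orientation: [2.176, -2.266, -0.001]
contact_force: [1.0, -0.2, 0.2]
grip_width: 0.0857
```

Call:
arm_command(
  increments=[
    [[-0.015,0.035,-0.01],[0,0,0],100],
    [[-0.03,0.065,-0.03],[0,0,0],100],
    [[-0.042,0.09,-0.05],[0,0,0],100],
    [[-0.05,0.1,-0.07],[0,0,0],100],
    [[-0.053,0.103,-0.08],[0,0,0],100],
    [[-0.053,0.103,-0.08],[0,0,0],100],
    [[-0.053,0.103,-0.08],[0,0,0],100],
  ],
)

```text
clock: 28.5
tcp_pos: [0.3731, 0.2807, 0.1995]
orientation: [2.173, -2.268, 0.0]
contact_force: [-0.1, 0.1, 0.8]
grip_width: 0.0853
```

```bash
python3 -c "
from h import *
look('w14','mouse',(.372,.281,.02),.02,55)"
```

```text
mouse (array([366.5, 281.2]), 83.2, 51.3, -2.5) (227, 145, 51, 78) tcp [0.3731 0.2807 0.1995] yaw -92.45 t 28.5
```

View pics/w14b.png

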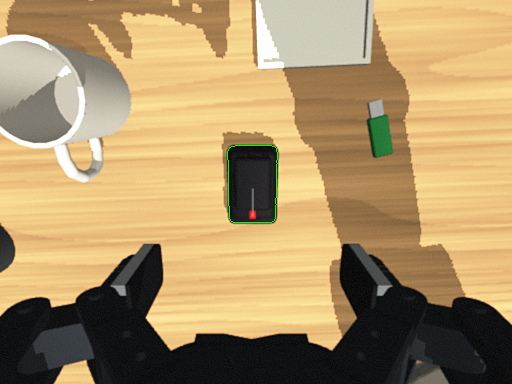

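The wrist view shows the mouse at (252,184), right way up with its red wheel toward the robot. The mug is at (60,100) and well clear.

Call:
arm_command(
  increments=[
    [[-0.006,0.0005,-0.02],[0,0,0],100],
    [[-0.006,0.0005,-0.05],[0,0,0],100],
    [[-0.006,0.0005,-0.085],[0,0,0],100],
    [[-0.006,0.0005,-0.115],[0,0,0],100],
    [[-0.006,0.0005,-0.14],[0,0,0],100],
    [[-0.006,0.0005,-0.16],[0,0,0],100],
    [[-0.006,0.0005,-0.175],[0,0,0],100],
    [[-0.006,0.0005,-0.182],[0,0,0],100],
    [[-0.006,0.0005,-0.182],[0,0,0],100],
    [[-0.006,0.0005,-0.182],[0,0,0],100],
  ],
)

```text
clock: 29.55
tcp_pos: [0.3675, 0.2817, 0.0181]
orientation: [-2.172, 2.268, -0.001]
contact_force: [-0.2, -0.6, 0.7]
grip_width: 0.0856
```

Call:
arm_command(
  increments=[
    [[0,0,0],[0,0,0],85],
    [[0,0,0],[0,0,0],70],
    [[0,0,0],[0,0,0],55],
    [[0,0,0],[0,0,0],40],
    [[0,0,0],[0,0,0],40],
    [[0,0,0],[0,0,0],40],
    [[0,0,0],[0,0,0],40],
  ],
  newtons=35,
)

```text
clock: 30.25
tcp_pos: [0.3672, 0.2814, 0.018]
orientation: [-2.173, 2.268, -0.001]
contact_force: [-1.2, -2.2, 7.8]
grip_width: 0.0534
```

Call:
arm_command(
  increments=[
    [[0,0,0.003],[0,0,0],40],
    [[0,0,0.01],[0,0,0],40],
    [[0,0,0.025],[0,0,0],40],
    [[0,0,0.05],[0,0,0],40],
    [[0,0,0.08],[0,0,0],40],
    [[0,0,0.11],[0,0,0],40],
    [[0,0,0.135],[0,0,0],40],
    [[0,0,0.15],[0,0,0],40],
    [[0,0,0.15],[0,0,0],40],
    [[0,0,0.15],[0,0,0],40],
  ],
)

```text
clock: 31.25
tcp_pos: [0.3667, 0.2811, 0.1672]
orientation: [-2.174, 2.268, -0.001]
contact_force: [0.3, -0.8, -1.8]
grip_width: 0.0531
```

```bash
python3 -c "
from h import *
s=r.get_obs();c=r.camera_model('wrist');im=r.grab_frame('wrist');cv2.imwrite('pics/w15.png',im);print(s['tcp_pos'],s['contact_force'],s['grip_width'],s['clock'])
print('front/back mid-edge px expected',proj(c,[s['tcp_pos']+[.043,-.002,-.0],s['tcp_pos']+[.043,-.002,-.017]]).round())"
```

```text
[0.36667567 0.28107102 0.16721837] [ 0.3356268  -0.81123094 -1.79964904] 0.053103684883688364 31.25
front/back mid-edge px expected [[255. 177.]
 [254. 169.]]
```

View pics/w15.png

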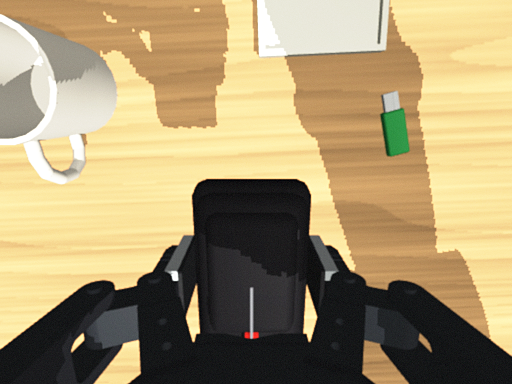

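The mouse is held straight and level. I'll carry it to the stack.

Call:
arm_command(
  increments=[
    [[0.004,-0.01,0.01],[0,0,-0.01],35],
    [[0.012,-0.03,0.02],[0,0,-0.02],35],
    [[0.024,-0.06,0.03],[0,0,-0.03],35],
    [[0.038,-0.095,0.03],[0,0,-0.04],35],
    [[0.054,-0.135,0.03],[0,0,-0.05],35],
    [[0.07,-0.175,0.03],[0,0,-0.06],35],
    [[0.086,-0.215,0.03],[0,0,-0.07],35],
    [[0.102,-0.255,0.03],[0,0,-0.081],35],
    [[0.118,-0.295,0.03],[0,0,-0.081],35],
    [[0.134,-0.335,0.03],[0,0,-0.081],35],
  ],
)

```text
clock: 32.3
tcp_pos: [0.5003, -0.0553, 0.1959]
orientation: [2.08, -2.352, -0.003]
contact_force: [0.6, 0.0, 0.1]
grip_width: 0.0534
```

Call:
arm_command(
  increments=[
    [[0.016,-0.04,0],[0,0,0],35],
    [[0.032,-0.08,-0.005],[0,0,0],35],
    [[0.046,-0.115,-0.015],[0,0,0],35],
    [[0.057,-0.143,-0.03],[0,0,0],35],
    [[0.064,-0.161,-0.045],[0,0,0],35],
    [[0.066,-0.168,-0.06],[0,0,0],35],
    [[0.0665,-0.169,-0.075],[0,0,0],35],
    [[0.0665,-0.169,-0.085],[0,0,0],35],
    [[0.0665,-0.169,-0.09],[0,0,0],35],
    [[0.0665,-0.169,-0.09],[0,0,0],35],
  ],
)

```text
clock: 33.3
tcp_pos: [0.5668, -0.2211, 0.1067]
orientation: [2.082, -2.352, -0.002]
contact_force: [-0.4, -0.6, -1.1]
grip_width: 0.0526
```

```bash
python3 -c "
from h import *
s=r.get_obs();c=r.camera_model('wrist');im=r.grab_frame('wrist');cv2.imwrite('pics/w16.png',im);t=s['tcp_pos']*1000
o=s['orientation'];print(s['tcp_pos'],(np.degrees(2*np.arctan2(o[1],o[0]))+180)%360-180,s['contact_force'],s['grip_width'],s['clock'])
a=np.radians(-7.1);u=np.array([np.cos(a),np.sin(a)]);v=np.array([-u[1],u[0]])
for k,z in (('drive',.063),('bank',.049),('dock',.031)):
    q=near(im,k,(252,150),90,20)
    if q is None: continue
    P=cast(c,q[:,0],z)*1000;L=np.c_[P@u-t[:2]@u,P@v-t[:2]@v];print(k,L.max(0).round(1),L.min(0).round(1),cv2.boundingRect(q))
g=cv2.cvtColor(im,6)[:,240:262].mean(1);print([(i,int(g[i])) for i in range(90,215,3)])"
```

```text
[ 0.56684433 -0.22111197  0.10672044] -96.9528957379927 [-0.44122606 -0.56389818 -1.11271286] 0.052626733489952726 33.3
drive [45.7 28.6] [ 30.6 -27.5] (204, 155, 99, 27)
bank [55.6 29.8] [ 35.4 -31.2] (205, 135, 101, 34)
dock [64.8 29.8] [ 52.7 -32.4] (208, 118, 96, 20)
[(90, 69), (93, 86), (96, 58), (99, 59), (102, 58), (105, 58), (108, 58), (111, 58), (114, 58), (117, 91), (120, 200), (123, 216), (126, 222), (129, 222), (132, 228), (135, 49), (138, 119), (141, 131), (144, 140), (147, 141), (150, 142), (153, 130), (156, 41), (159, 65), (162, 70), (165, 75), (168, 75), (171, 75), (174, 75), (177, 76), (180, 11), (183, 16), (186, 19), (189, 23), (192, 21), (195, 17), (198, 19), (201, 22), (204, 23), (207, 24), (210, 26), (213, 17)]
```

The drive, bank and dock centres are all within 1.3 mm of the TCP axis. Lowering the mouse.

Call:
arm_command(
  increments=[
    [[0.0005,-0.0005,-0.006],[0,0,0],35],
    [[0.0005,-0.0005,-0.012],[0,0,0],35],
    [[0.0005,-0.0005,-0.018],[0,0,0],35],
    [[0.0005,-0.0005,-0.022],[0,0,0],35],
    [[0.0005,-0.0005,-0.024],[0,0,0],35],
    [[0.0005,-0.0005,-0.0245],[0,0,0],35],
    [[0.0005,-0.0005,-0.0245],[0,0,0],35],
  ],
)

```text
clock: 34.05
tcp_pos: [0.5678, -0.2231, 0.0828]
orientation: [-2.08, 2.354, -0.0]
contact_force: [0.1, -0.2, -0.9]
grip_width: 0.0531
```

Call:
arm_command(
  increments=[
    [[0,0,-0.0005],[0,0,0],35],
    [[0,0,-0.001],[0,0,0],35],
    [[0,0,-0.001],[0,0,0],35],
  ],
)

```text
clock: 34.35
tcp_pos: [0.5678, -0.2231, 0.0819]
orientation: [-2.08, 2.354, -0.0]
contact_force: [0.7, 0.5, -0.1]
grip_width: 0.0534
```

Call:
arm_command(
  increments=[
    [[0,0,-0.0005],[0,0,0],35],
    [[0,0,-0.001],[0,0,0],35],
    [[0,0,-0.001],[0,0,0],35],
  ],
)

```text
clock: 34.65
tcp_pos: [0.5678, -0.2231, 0.0812]
orientation: [2.08, -2.354, 0.0]
contact_force: [-1.0, 0.3, 3.8]
grip_width: 0.0533
```

Seated. Release, retreat and do a final check.

Call:
arm_command(
  increments=[
    [[0,0,0],[0,0,0],65],
    [[0,0,0],[0,0,0],85],
    [[0,0,0],[0,0,0],85],
    [[0,0,0.01],[0,0,0],92],
    [[0,0,0.035],[0,0,0],100],
    [[-0.01,0,0.07],[0,0,0],100],
    [[-0.04,0,0.11],[0,0,0],100],
    [[-0.07,0.01,0.15],[0,0,0],100],
    [[-0.1,0.01,0.19],[0,0,0],100],
    [[-0.11,0.01,0.215],[0,0,0],100],
  ],
)

```text
clock: 35.65
tcp_pos: [0.456, -0.213, 0.2993]
orientation: [2.08, -2.354, 0.005]
contact_force: [2.1, -0.0, -0.1]
grip_width: 0.0853
```

Call:
arm_command(
  increments=[
    [[0,0,0],[0,0,0],100],
    [[0,0,0],[0,0,0],100],
    [[0,0,0],[0,0,0],100],
  ],
)

```text
clock: 35.95
tcp_pos: [0.4576, -0.2128, 0.2951]
orientation: [2.081, -2.353, -0.002]
contact_force: [-0.5, 0.1, -0.6]
grip_width: 0.0854
```

```bash
python3 -c "
from h import *
look('w17','mouse',(.567,-.223,.08),.083,45)
c=r.camera_model('wrist');im=cv2.imread('pics/w17b.png');s=r.grab_frame('side');sc=r.grab_frame('scene')
v=np.hstack([im[:200,130:390],s[180:380,180:380],sc[100:300,130:340]]);cv2.imwrite('pics/final.png',v)
for n,i in (('side',s),('scene',sc)):
    cc=r.camera_model(n)
    for k,uv,z in (('notes',(232,233) if n=='side' else (228,170),.018),('usb',(225,176) if n=='side' else (309,204),.009),('stapler',(288,328) if n=='side' else (130,145),.05)):
        q=near(i,k,uv,40); print(n,k,rect(cast(cc,q[:,0],z)))
    print(n,'mug px change',cv2.absdiff(cv2.imread(f'pics/{n}0.png'),i)[(slice(100,142),slice(208,246)) if n=='side' else (slice(215,272),slice(380,430))].max())
"
```

```text
mouse (array([ 564.3, -219.9]), 82.8, 53.6, -7.2) (221, 28, 53, 86) tcp [ 0.4576 -0.2128  0.2951] yaw -97.04 t 35.95
side notes (array([ 413. , -138.7]), 52.3, 50.1, -77.1)
side usb (array([408.3, 138.9]), 36.1, 21.5, 15.6)
side stapler (array([ 502.4, -455.8]), 130.3, 30.8, 35.6)
side mug px change 185
scene notes (array([ 418.8, -133.3]), 49.2, 48.9, -78.5)
scene usb (array([412. , 145.7]), 35.4, 15.1, 11.2)
scene stapler (array([ 508.8, -443.3]), 123.6, 28.2, 39.0)
scene mug px change 4
```

View pics/final.png

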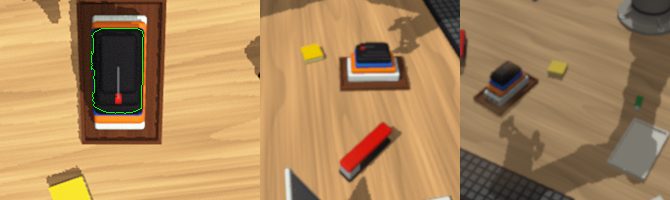

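The final composite shows the mouse right way up on the drive, bank and dock stack, concentric in the tray in all three views. Notes, USB stick and stapler are where they were to within measuring noise. The mug's pixels are unchanged in the scene view (max 4 grey levels); I'll put the side-view difference down to the arm or its shadow.

```bash
python3 -c "
from h import *
print(r.hand_in())"
```

```text
the job is handed in; nothing more can be done
None
```

The stack is built in the middle of the wooden tray: dock, then power bank, then drive, then the mouse right way up on top. I placed them one at a time in that order, lowering each until the wrist force showed contact, and handed the job in at about 36 s.

**Stack alignment:** Just before the mouse went on, the three slabs were within about 2 mm of each other's centres. All four read a yaw of -6.8 to -7.2°, against about -7.2° for the tray. The last wrist picture puts the mouse about 1.5 mm from the drive's measured centre, which is within the camera's error. The tray's far end was slightly cut off in the picture, so the dock's centring in it (about 2 mm) is a little less certain.

**Bystanders:** The notes and USB stick are within 1 mm of where they started in the fixed views. The stapler is within 1 mm in the side view and reads 2.3 mm different in the coarser scene view.

**A check that disagreed:** The mug's pixels did not change in the scene view (at most 4 grey levels), but the same crop in the side view did (185). I took that to be the arm or its shadow and did not look at it separately.

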